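Take the middle box out of the stack and put it on the scale

TASK

Three equal storage boxes stand stacked: yellow lid at the bottom, blue in the middle, red on top. The blue one is to be weighed: lift the red box off and set it down on the table, put the blue box in the middle of the pan of the kitchen scale near the robot, then put the red box back on the yellow one, squarely, with its edges lined up. Set the boxes down rather than dropping them, leave the yellow box where it stands, and do not disturb the cup or the sugar shaker.

Things in the scene. Friction and masses are not known exactly. Their poses are not given: they have to be found in the camera images.
- red_box_center (a point): Red-lidded storage box, 60 mm wide (x) x 110 mm long (y) x 50 mm high, straight sides, white plastic body with a red lid; 0.15 to 0.31 kg, flat lid and base. It starts on top of the stack, on the blue box (boxes in the stack are a few mm and degrees out of line). The point is its centre, 25 mm above its base; z up, x across its width, y along its length.
- blue_box_center (a point): Blue-lidded storage box, 60 mm wide (x) x 110 mm long (y) x 50 mm high, straight sides, white plastic body with a blue lid; 0.15 to 0.31 kg, flat lid and base. It starts in the middle of the stack, on the yellow box. The point is its centre, 25 mm above its base; z up, x across its width, y along its length.
- yellow_box_center (a point): Yellow-lidded storage box, 60 mm wide (x) x 110 mm long (y) x 50 mm high, straight sides, white plastic body with a yellow lid; 0.15 to 0.31 kg, flat lid and base. It stands on the table, at the bottom of the stack; it is loose, not fixed. The point is its centre, 25 mm above its base; z up, x across its width, y along its length.
- scale_pan (a point): Centre of the top of the pan of the nearer flat white kitchen scale (another lies far back), 220 (x) x 180 (y) x 34 mm, fixed. The flat pan is 156 (x) x 154 (y) mm, 34 mm above the table, 4 mm above the casing; display on its -x side. z up. Stack and scale stand on either side of the middle, left or right; the table between them (x 0.42 to 0.60 m, within 0.08 m of y = 0) is clear.
- cup_center (a point): Clear plastic measuring cup, 66 mm across, 70 mm high, standing loose behind the clear area; the point is its centre, 35 mm up. Leave it alone.
- dredger_center (a point): Steel sugar shaker, 72 mm across, 108 mm high, standing loose behind the clear area; the point is its centre, 54 mm up. Leave it alone.
Not all that is in view belongs to the job. What is shaped like the part that bears yellow_box_center but green is not meant. What is shaped like the part that bears red_box_center but green is not meant.

How it is judged:
By the outcome, as a careful person would: the job done as asked, in the order asked, and still so for the second after the job is handed in, with the robot touching nothing.
It also fails if it takes over 67 s, if anything falls off the work surface, if the arm or the gripper's body presses on something with over 40 N, if the wrist force passes 120 N, or if a joint passes its speed limit or range.

ROBOT

A 6-joint arm with a two-finger parallel gripper is mounted at the origin on a cart in front of the work surface, level with it; the furniture and walls round the work are solid. World frame = base frame: x ahead of the robot, y to its left, z up, the work surface at z = 0. Lengths are in m, angles in rad, forces in N, time in s.
With the tool pointing down it reaches from about 0.25 to 0.725 m from the base axis. Payload 4 kg.
Tool frame: the origin (TCP) lies midway between the tips of the shut fingers; the grasp point (between the pads) lies 19 mm behind it; z points along the fingers, y is the line along which they close (so a half turn about z gives the same grasp; the last joint's range is limited). The gripper opens to 85 mm and grips with 20 to 120 N. Pads are 22 mm wide; open, the fingers measure 114 mm over their backs; the gripper's body (76 mm by 85 mm) begins 54 mm behind the grasp point. The pads swing forward as they close: fully open they stand 13 mm farther back than shut.
Start: joints at [0, 0.241, 0.005, 1.335, 0, 1.571], TCP at [0.5, -0, 0.196] pointing down, gripper open.
Joint ranges: [-2.72, 2.72], [-1.05, 1.87], [-1.09, 1.28], [-1.99, 2.15], [-1.42, 1.44], [-3.14, 3.14]. Speed limits (rad/s): [2.79, 2.79, 3.14, 3.14, 3.14, 3.14].

INTERFACE

Orientations are given as a unit quaternion [x, y, z, w].
In Python, from workcell import bot gives the robot as it stands. The module is installed in compiled form; this text tells all that it offers.
- The arm moves only by the tool drive_tool, never from a script. Its arguments are lists of equal length, an entry for each row: "slide": the shift along the tool's x, y, z scaled (see below), a list of three; "rotation": the turn, a rotation vector about the tool's x, y, z scaled (see below), a list of three. A call has exactly 8 rows; each row is the pose to reach, as a shift and turn from the pose commanded when the call began, along the tool's axes at that moment; what a row does not reach only later rows make up. The controller multiplies each number of a shift by 250 mm and each number of a turn by 0.5 rad. A row lasts 1/8 s, in which the tool goes at most 62.5 mm and 10.7 degrees, less where a joint would pass 70% of its speed; a pose out of reach is approached as far as the arm can. A call with a number of a shift or a turn outside -1 to 1 is refused whole. A call with a gripper value outside its range is refused whole. "gripper" is the opening, from 0 (shut) to 1 (fully open), set as the call begins (left out, the last holds). The fingers move at their own pace and stop on an object; the grip force is fixed at half the most. Time passes only in rows, so rows that repeat a pose let the fingers close, or fill a call up. It gives the time, the measured TCP pose, the force, the opening and the grip force at its end, in the units of the state.
- bot.get_obs(): the state, without advancing time (a new reading comes with each control period).
- bot.camera(name): name is "scene" or "side" or "wrist"; returns a dict with "image" (400x640x3 uint8, red, green, blue), "z_map" (400x640 float32, m along the optical axis (not along the pixel's ray), 0 where there is no reading), "camera_matrix" (3x3 intrinsics, pixels), "k1" (the pictures are not rectified: a ray, as slopes to the right and down, at radius r is drawn at 1 + k1 r^2 times it, then the intrinsics apply), "xyz" and "orientation" of the camera in the world. Camera axes: x right, y up, looking along -z (the intrinsics and any distortion apply to the point x, -y, -z); pixel columns grow to the right and rows downward; lengths in m; the calibration is good to about 2 mm. A picture is of the moment at which its call begins.
- bot.job_done(): hands the job in; it is judged then, once.
The state is a dict: "clock": time; "joint_pos": joint angles; "joint_vel": joint speeds; "tau": joint torques, N m; "eef_pos": TCP position; "tool_rot": TCP orientation; "ft_force": force on the tool from outside, world axes, zero at the start; "ft_torque": the same for the moment, N m; "grip_width": finger opening in m; "grasp_force": force on a finger pad.
Only numpy, scipy, OpenCV 4.12 (cv2) and the standard library are available. Lean on these libraries where they do the work, as an engineer would, in place of code of your own. Each camera call takes 0.05 s, during which the arm holds its last target. There are 200 camera calls.

## Working session

There is one attempt and no reset: what is moved stays moved. The work goes in short steps, Python scripts to look and compute and a tool call to move; the robot and the scene stay as the last step left them, time stands still between calls to the robot, and variables do not carry over. Pictures are saved under pics/ and viewed, at most 10 in all, crops included, and the job is handed in when it is done.

Besides the shell and the picture viewer there is one more tool, called after "Request:" by a JSON object that holds its "op" and its "data". drive_tool: Moves the arm, as the interface text tells. Shifts and turns lie within -1 to 1; 1 stands for 250 mm of shift or 0.5 rad of turn. Its arguments: {"type":"object","properties":{"slide":{"type":"array","items":{"type":"array","items":{"type":"number"}}},"rotation":{"type":"array","items":{"type":"array","items":{"type":"number"}}},"gripper":{"type":"number"}},"required":["slide","rotation"]}

```bash
mkdir -p pics; cat > h.py <<'E'
import numpy as np, cv2, pickle
from scipy.spatial.transform import Rotation as R
from workcell import bot
def look(name):
    c=bot.camera(name); pickle.dump(c,open(f'{name}.pkl','wb')); return c
def load(name): return pickle.load(open(f'{name}.pkl','rb'))
def pts(c):
    K=np.array(c['camera_matrix']);h,w=c['z_map'].shape
    v,u=np.mgrid[:h,:w].astype(float)
    xd=(u-K[0,2])/K[0,0];yd=(v-K[1,2])/K[1,1];x,y=xd,yd
    for _ in range(15):
        s=1+c['k1']*(x*x+y*y);x=xd/s;y=yd/s
    d=c['z_map'];P=np.stack([x*d,-y*d,-d],-1)
    return P@R.from_quat(c['orientation']).as_matrix().T+np.array(c['xyz'])
def save(n,im,f=1): cv2.imwrite(f'pics/{n}.png',cv2.resize(im[...,::-1],None,fx=f,fy=f,interpolation=cv2.INTER_CUBIC))
E
python3 - <<'E'
from h import *
a=look('scene');b=look('side')
print(a['xyz'],a['orientation'],b['xyz'],b['orientation'],a['k1'])
save('scene',a['image']);save('side',b['image'])
print(bot.get_obs())
E
```

```text
[-0.55215312 -0.55813489  0.76125418] [ 0.44209293 -0.27252662 -0.42793447  0.73969938] [0.38394068 0.86726379 0.75971625] [-0.05376702  0.44352857  0.89004177 -0.09064853] -0.1517479916991666
{'clock': 0.1, 'joint_pos': array([-6.68286670e-06,  2.41322662e-01,  3.87721289e-03,  1.33522553e+00,
        7.14217747e-06,  1.57079013e+00]), 'joint_vel': array([ 0.00079851, -0.00160402,  0.00349411, -0.00109122,  0.00111075,
        0.00066013]), 'tau': array([-3.57412864e-04, -3.73140085e+01,  2.53010201e+01,  1.07858295e-02,
        2.43542411e-05, -2.54672034e-05]), 'eef_pos': array([ 4.99367026e-01, -9.18147759e-07,  1.95316508e-01]), 'tool_rot': array([ 7.07106644e-01,  7.07106297e-01, -6.60258453e-04, -6.65317271e-04]), 'ft_force': array([ 0.54777337, -0.40714184, -0.07665761]), 'ft_torque': array([-0.00749607,  0.02967353, -0.04939468]), 'grasp_force': 0.0, 'grip_width': 0.08538095092614574}
```

View pics/scene.png

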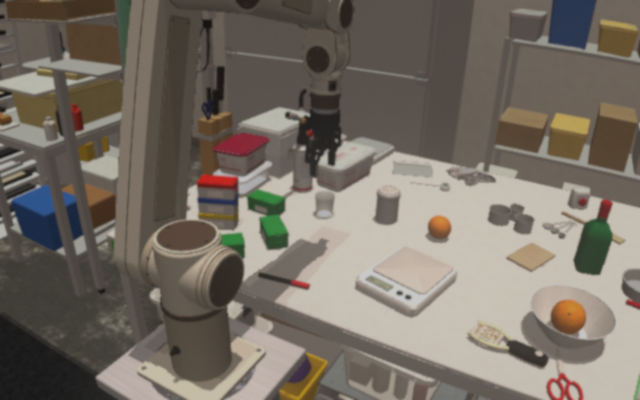

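View pics/side.png

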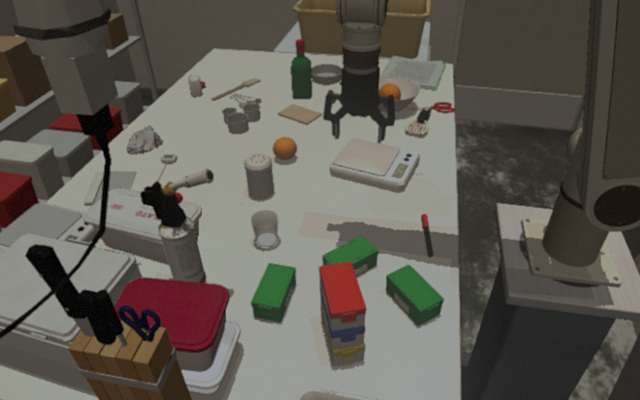

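Scene view: the stack with the red lid is at (218,182) and the near scale at (405,275). The side view has the stack at (342,290) and the scale at (375,162).

Could be mistaken for the stack:
- Green boxes in the side view at (274,291), (350,256) and (414,293).
- The large red-lidded tub at (180,310).

Could be mistaken for the scale: the far-back scale in the side view at (45,230). I choose the red/blue/yellow stack and the near scale.

```bash
python3 - <<'E'
from h import *
b=load('side');P=pts(b);im=b['image'];hsv=cv2.cvtColor(im,cv2.COLOR_RGB2HSV).astype(int)
s=np.zeros((400,640),bool)
def rep(n,m):
    q=P[m];z=np.median(q[:,2]);k=abs(q[:,2]-z)<.012;q=q[k]
    r=cv2.minAreaRect((q[:,:2]*1000).astype(np.float32));print(n,k.sum(),'z',z.round(4),r,q.mean(0).round(4))
H,S,V=hsv[...,0],hsv[...,1],hsv[...,2]
red=((H<8)|(H>172))&(S>120)
w=s.copy();w[255:330,310:375]=1
rep('red top',red&w&(P[...,2]>.14))
w=s.copy();w[130:195,325:425]=1
rep('pan',w&(P[...,2]>.031)&(P[...,2]<.045)&(P[...,0]>.2))
rep('scale all',w&(P[...,2]>.022)&(P[...,2]<.05))
for n,u,v in [('cup',264,215),('cupb',266,243),('dredger',259,160),('g1',274,280),('g2',350,250),('g3',414,285),('pen',427,235)]: print(n,P[v,u].round(3))
g=(H>45)&(H<80)&(S>100)
nl,l,st,c=cv2.connectedComponentsWithStats((g&(np.arange(400)[:,None]>220)).astype(np.uint8))
for i in range(1,nl):
    if st[i,4]>300: rep(f'green{c[i]}',(l==i)&(P[...,2]>.03))
wm=s.copy();wm[250:370,305:375]=1
a=im[120:370,230:450];save('crop',a,2.2)
E
```

```text
red top 1780 z 0.1489 ((474.043701171875, 333.82574462890625), (59.90591049194336, 112.62222290039062), 21.904766082763672) [0.4722 0.3395 0.1486]
pan 1706 z 0.0336 ((480.59136962890625, -256.1760559082031), (172.2369842529297, 212.15597534179688), 77.4510726928711) [ 0.4984 -0.2581  0.0337]
scale all 2765 z 0.0322 ((481.4591979980469, -257.3801574707031), (184.6721649169922, 221.77999877929688), 77.11406707763672) [ 0.4779 -0.2439  0.0316]
cup [0.705 0.069 0.053]
cupb [0.687 0.123 0.016]
dredger [ 0.761 -0.08   0.105]
g1 [0.624 0.257 0.049]
g2 [0.488 0.143 0.05 ]
g3 [0.347 0.216 0.049]
pen [0.323 0.019 0.011]
green[351.07617896 251.50544135] 824 z 0.0495 ((485.9101257324219, 150.1048126220703), (109.01910400390625, 58.93566131591797), 46.85586166381836) [0.4847 0.1461 0.0494]
green[273.07462687 286.61774461] 1203 z 0.0488 ((621.6117553710938, 268.6424560546875), (109.01070404052734, 57.2515983581543), 88.34566497802734) [0.6213 0.2735 0.0486]
green[415.29731925 288.6320065 ] 1223 z 0.0492 ((346.386962890625, 220.341552734375), (58.21360778808594, 111.15296936035156), 41.750484466552734) [0.3441 0.2243 0.0491]
```

View pics/crop.png

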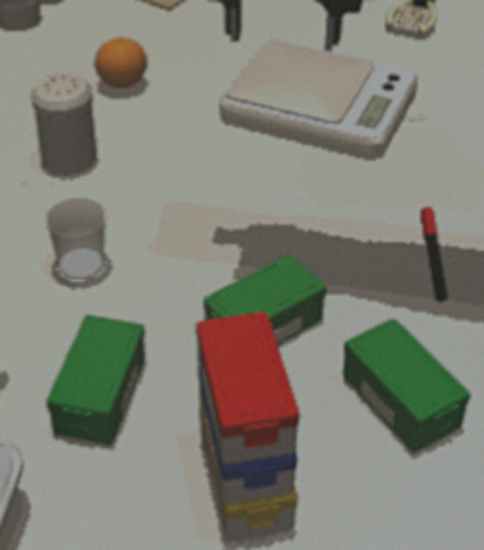

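The crop confirms the red-over-blue-over-yellow stack, and the scale clear of everything. The lid measures 60x113 at z 0.149 with a yaw of about 22°, which fits the description. Moving above it now.

Request:
{"op": "drive_tool", "data": {"slide": [[0.08, -0.01, -0.08], [0.22, -0.02, -0.16], [0.38, -0.04, -0.2], [0.54, -0.05, -0.24], [0.7, -0.07, -0.24], [0.86, -0.09, -0.24], [0.96, -0.1, -0.24], [1, -0.1, -0.24]], "rotation": [[0, 0, 0], [0, 0, 0], [0, 0, 0], [0, 0, 0], [0, 0, 0], [0, 0, 0], [0, 0, 0], [0, 0, 0]], "gripper": 1}}

```text
clock: 1.1
eef_pos: [0.4744, 0.2511, 0.2554]
tool_rot: [0.706, 0.708, -0.001, -0.0]
ft_force: [-0.8, 0.5, -1.1]
grip_width: 0.0854
grasp_force: 0.0
```

Request:
{"op": "drive_tool", "data": {"slide": [[0.06, 0, 0], [0.12, 0, 0], [0.18, 0, 0], [0.24, 0, 0], [0.29, 0, 0], [0.32, 0, 0], [0.34, 0, 0], [0.34, 0, 0]], "rotation": [[0, 0, -0.1], [0, 0, -0.22], [0, 0, -0.36], [0, 0, -0.5], [0, 0, -0.62], [0, 0, -0.7], [0, 0, -0.77], [0, 0, -0.77]]}}

```text
clock: 2.1
eef_pos: [0.475, 0.3351, 0.256]
tool_rot: [0.559, 0.829, -0.0, 0.0]
ft_force: [0.5, 0.7, -0.1]
grip_width: 0.0854
grasp_force: 0.0
```

```bash
cat >> h.py <<'E'
def top(name,zlo,zhi,colour=None,win=None):
    c=look(name);P=pts(c);hsv=cv2.cvtColor(c['image'],cv2.COLOR_RGB2HSV);H,S=hsv[...,0],hsv[...,1]
    m=(P[...,2]>zlo)&(P[...,2]<zhi)&(c['z_map']>0)
    if colour=='red': m&=((H<8)|(H>172))&(S>110)
    if colour=='blue': m&=(H>100)&(H<130)&(S>70)
    if colour=='yellow': m&=(H>15)&(H<35)&(S>90)
    if win: m&=(P[...,0]>win[0])&(P[...,0]<win[1])&(P[...,1]>win[2])&(P[...,1]<win[3])
    n,l,st,_=cv2.connectedComponentsWithStats(m.astype(np.uint8))
    m=l==1+np.argmax(st[1:,4]); q=P[m]
    r=cv2.minAreaRect((q[:,:2]*1000).astype(np.float32))
    print(name,colour,m.sum(),'z',np.median(q[:,2]).round(4),np.round(r[0],1),np.round(r[1],1),round(r[2],1),'px',np.argwhere(m).mean(0).round())
    return c
def state():
    o=bot.get_obs();T=R.from_quat(o['tool_rot']).as_matrix()
    print('t',o['clock'],'tcp',o['eef_pos'].round(4),'yaw(tool y)',np.degrees(np.arctan2(T[1,1],T[0,1])).round(2),'F',o['ft_force'].round(1),'w',round(o['grip_width'],4),o['grasp_force'])
    return o,T
def to(x,y,z,yaw):
    "scaled shift/turn from measured pose; yaw = wanted direction of tool y in deg"
    o,T=state();s=T.T@(np.array([x,y,z])-o['eef_pos'])/.25
    c,n=np.cos(np.radians(yaw)),np.sin(np.radians(yaw))
    W=np.array([[-n,c,0],[c,n,0],[0,0,-1]]) 
    print('shift',s.round(3),'turn',(R.from_matrix(T.T@W).as_rotvec()/.5).round(3))
E
python3 - <<'E'
from h import *
state()
c=top('wrist',.13,.165,'red');print(c['xyz'])
top('side',.13,.165,'red',(.38,.56,.25,.42))
save('w1',c['image'])
E
```

```text
t 2.1 tcp [0.475  0.3351 0.256 ] yaw(tool y) 22.09 F [ 0.5  0.7 -0.1] w 0.0854 0.0
wrist red 10129 z 0.1568 [689.1 420.7] [ 90.9 162.5] 36.3 px [175. 597.]
[0.45007611 0.39553374 0.4334388 ]
side red 1856 z 0.1489 [474.2 334. ] [ 60.5 112.7] 21.2 px [291. 342.]
```

View pics/w1.png

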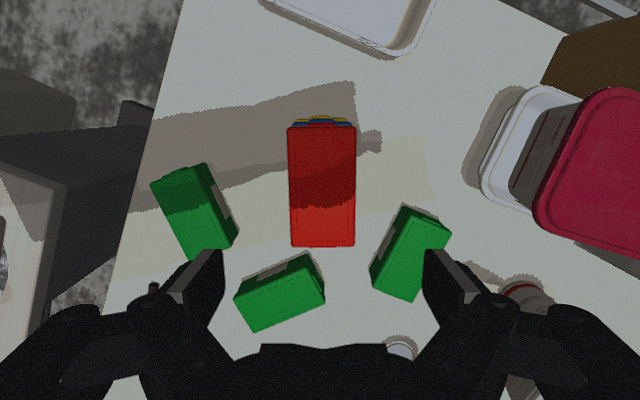

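The wrist view shows the red box at (322,185), aligned between the fingers. My mask picked up the red tub at (600,170) instead, so I'll window it from now on.

```bash
python3 - <<'E'
from h import *
top('wrist',.13,.165,'red',(.38,.56,.25,.42))
to(.474,.334,.105,21.5)
E
```

```text
wrist red 8072 z 0.15 [474.7 331.7] [ 59.4 111.3] 22.7 px [184. 322.]
t 2.25 tcp [0.475  0.3346 0.2562] yaw(tool y) 22.03 F [0.2 0.9 0.5] w 0.0856 0.0
shift [-0.001 -0.005  0.605] turn [-0.     0.     0.018]
```

Request:
{"op": "drive_tool", "data": {"slide": [[0, 0, 0.06], [0, 0, 0.16], [0, 0, 0.28], [0, 0, 0.4], [0, 0, 0.5], [0, 0, 0.56], [0, 0, 0.6], [0, 0, 0.6]], "rotation": [[0, 0, 0], [0, 0, 0], [0, 0, 0], [0, 0, 0], [0, 0, 0], [0, 0, 0], [0, 0, 0], [0, 0, 0]]}}

```text
clock: 3.25
eef_pos: [0.4749, 0.3348, 0.1059]
tool_rot: [0.559, 0.829, -0.0, -0.0]
ft_force: [1.0, -0.8, 0.7]
grip_width: 0.0857
grasp_force: 0.0
```

Request:
{"op": "drive_tool", "data": {"slide": [[0, 0, 0], [0, 0, 0], [0, 0, 0], [0, 0, 0], [0, 0, 0], [0, 0, 0], [0, 0, 0], [0, 0, 0]], "rotation": [[0, 0, 0], [0, 0, 0], [0, 0, 0], [0, 0, 0], [0, 0, 0], [0, 0, 0], [0, 0, 0], [0, 0, 0]], "gripper": 0}}

```text
clock: 4.25
eef_pos: [0.4759, 0.3357, 0.1079]
tool_rot: [0.559, 0.829, 0.002, 0.001]
ft_force: [-1.0, 0.5, 6.3]
grip_width: 0.0571
grasp_force: 63.0
```

Request:
{"op": "drive_tool", "data": {"slide": [[0, 0, -0.03], [0, 0, -0.08], [0, 0, -0.16], [0, 0, -0.26], [0, 0, -0.36], [0, 0, -0.44], [0, 0, -0.48], [0, 0, -0.48]], "rotation": [[0, 0, 0], [0, 0, 0], [0, 0, 0], [0, 0, 0], [0, 0, 0], [0, 0, 0], [0, 0, 0], [0, 0, 0]]}}

```text
clock: 5.25
eef_pos: [0.4753, 0.3352, 0.2268]
tool_rot: [0.559, 0.829, 0.001, 0.0]
ft_force: [-0.1, 0.6, -3.4]
grip_width: 0.0565
grasp_force: 64.2
```

```bash
python3 - <<'E'
from h import *
to(.51,0.0,.105+.12,0)
top('wrist',.085,.115,'blue',(.38,.56,.25,.42))
top('side',.085,.115,'blue',(.38,.56,.25,.42))
c=load('wrist');save('w2',c['image'])
E
```

```text
t 5.25 tcp [0.4753 0.3352 0.2268] yaw(tool y) 22.06 F [-0.1  0.6 -3.4] w 0.0565 64.18706377968192
shift [-1.295 -0.375  0.006] turn [ 0.003 -0.001  0.77 ]
wrist blue 838 z 0.0994 [455.4 378.2] [58.5 14.8] 23.1 px [128. 320.]
side blue 1731 z 0.0991 [473.2 336. ] [ 58.1 113.3] 22.5 px [310. 342.]
```

View pics/w2.png

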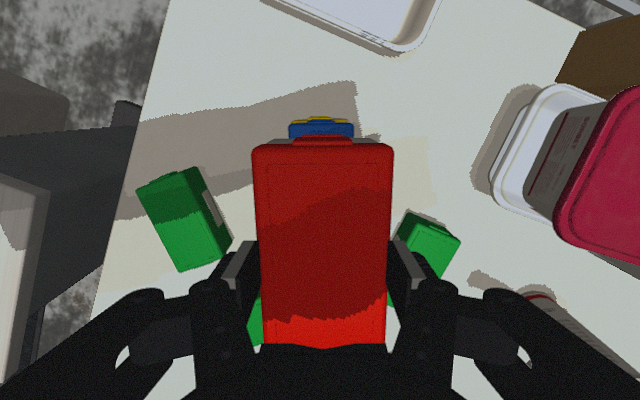

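Red is held squarely, and blue and yellow are undisturbed beneath it at (320,128). I'll place it in the clear area at the same yaw.

Request:
{"op": "drive_tool", "data": {"slide": [[-0.04, -0.01, 0], [-0.12, -0.04, 0], [-0.24, -0.07, 0], [-0.38, -0.11, 0], [-0.54, -0.16, 0], [-0.7, -0.2, 0], [-0.86, -0.25, 0], [-0.98, -0.28, 0]], "rotation": [[0, 0, 0], [0, 0, 0], [0, 0, 0], [0, 0, 0], [0, 0, 0], [0, 0, 0], [0, 0, 0], [0, 0, 0]]}}

```text
clock: 6.35
eef_pos: [0.5013, 0.0784, 0.2261]
tool_rot: [0.56, 0.829, -0.0, 0.0]
ft_force: [-0.4, 0.8, -2.4]
grip_width: 0.0569
grasp_force: 64.2
```

Request:
{"op": "drive_tool", "data": {"slide": [[-0.1, -0.03, 0.06], [-0.2, -0.06, 0.14], [-0.28, -0.08, 0.24], [-0.31, -0.09, 0.36], [-0.32, -0.1, 0.48], [-0.32, -0.1, 0.58], [-0.32, -0.1, 0.64], [-0.32, -0.1, 0.66]], "rotation": [[0, 0, 0], [0, 0, 0], [0, 0, 0], [0, 0, 0], [0, 0, 0], [0, 0, 0], [0, 0, 0], [0, 0, 0]]}}

```text
clock: 7.35
eef_pos: [0.5081, -0.0025, 0.0605]
tool_rot: [0.559, 0.829, -0.0, -0.001]
ft_force: [-0.5, -0.2, -2.1]
grip_width: 0.0566
grasp_force: 64.3
```

```bash
python3 - <<'E'
from h import *
state()
c=top('side',.0,.3,'red',(.42,.6,-.1,.1))
top('side',.085,.115,'blue',(.38,.56,.25,.42))
c=load('side');P=pts(c)
m=(P[...,0]>.42)&(P[...,0]<.6)&(P[...,1]>-.08)&(P[...,1]<.1)&(P[...,2]>.04)
v,u=np.where(m);save('s2',c['image'][v.min()-20:v.max()+60,u.min()-60:u.max()+60],3 if (u.max()-u.min())<120 else 2)
E
```

```text
t 7.35 tcp [ 0.5081 -0.0025  0.0605] yaw(tool y) 22.02 F [-0.5 -0.2 -2.1] w 0.0566 64.31416964158416
side red 785 z 0.1019 [508.5  -2.8] [ 57.7 114.8] 21.4 px [194. 354.]
side blue 1770 z 0.0991 [473.1 336. ] [ 59.6 113.5] 22.7 px [310. 342.]Traceback (most recent call last):
  File "<stdin>", line 7, in <module>
  File "h.py", line 15, in save
    def save(n,im,f=1): cv2.imwrite(f'pics/{n}.png',cv2.resize(im[...,::-1],None,fx=f,fy=f,interpolation=cv2.INTER_CUBIC))
                                                    ~~~~~~~~~~^^^^^^^^^^^^^^^^^^^^^^^^^^^^^^^^^^^^^^^^^^^^^^^^^^^^^^^^^^^
cv2.error: OpenCV(4.12.0) /io/opencv/modules/imgproc/src/resize.cpp:4208: error: (-215:Assertion failed) !ssize.empty() in function 'resize'
```

Lid at 0.102–0.103 puts the base at about TCP−7.5 mm, so 53 mm to go.

Request:
{"op": "drive_tool", "data": {"slide": [[0, 0, 0.04], [0, 0, 0.08], [0, 0, 0.12], [0, 0, 0.15], [0, 0, 0.17], [0, 0, 0.185], [0, 0, 0.195], [0, 0, 0.2]], "rotation": [[0, 0, 0], [0, 0, 0], [0, 0, 0], [0, 0, 0], [0, 0, 0], [0, 0, 0], [0, 0, 0], [0, 0, 0]]}}

```text
clock: 8.45
eef_pos: [0.5091, -0.0019, 0.0111]
tool_rot: [0.559, 0.829, 0.0, 0.0]
ft_force: [0.1, 0.2, -2.9]
grip_width: 0.0565
grasp_force: 64.3
```

Request:
{"op": "drive_tool", "data": {"slide": [[0, 0, 0.002], [0, 0, 0.004], [0, 0, 0.006], [0, 0, 0.008], [0, 0, 0.01], [0, 0, 0.01], [0, 0, 0.01], [0, 0, 0.01]], "rotation": [[0, 0, 0], [0, 0, 0], [0, 0, 0], [0, 0, 0], [0, 0, 0], [0, 0, 0], [0, 0, 0], [0, 0, 0]]}}

```text
clock: 9.45
eef_pos: [0.509, -0.0019, 0.0086]
tool_rot: [0.559, 0.829, -0.0, 0.0]
ft_force: [-0.3, -0.2, -2.1]
grip_width: 0.0569
grasp_force: 64.3
```

Request:
{"op": "drive_tool", "data": {"slide": [[0, 0, 0.001], [0, 0, 0.002], [0, 0, 0.003], [0, 0, 0.004], [0, 0, 0.005], [0, 0, 0.006], [0, 0, 0.006], [0, 0, 0.006]], "rotation": [[0, 0, 0], [0, 0, 0], [0, 0, 0], [0, 0, 0], [0, 0, 0], [0, 0, 0], [0, 0, 0], [0, 0, 0]]}}

```text
clock: 10.45
eef_pos: [0.509, -0.0019, 0.008]
tool_rot: [0.559, 0.829, 0.0, 0.0]
ft_force: [-3.8, 0.3, 7.3]
grip_width: 0.0567
grasp_force: 66.2
```

In contact. Releasing and going up.

Request:
{"op": "drive_tool", "data": {"slide": [[0, 0, 0], [0, 0, 0], [0, 0, 0], [0, 0, 0], [0, 0, -0.03], [0, 0, -0.1], [0, 0, -0.2], [0, 0, -0.3]], "rotation": [[0, 0, 0], [0, 0, 0], [0, 0, 0], [0, 0, 0], [0, 0, 0], [0, 0, 0], [0, 0, 0], [0, 0, 0]], "gripper": 1}}

```text
clock: 11.45
eef_pos: [0.509, -0.0019, 0.0833]
tool_rot: [0.559, 0.829, 0.0, 0.0]
ft_force: [-0.5, -0.4, 0.3]
grip_width: 0.0851
grasp_force: 0.0
```

```bash
python3 - <<'E'
from h import *
to(.473,.336,.21,22.5)
E
```

```text
t 11.45 tcp [ 0.509  -0.0019  0.0833] yaw(tool y) 22.06 F [-0.5 -0.4  0.3] w 0.0851 0.0
shift [ 1.307  0.374 -0.507] turn [ 0.     0.    -0.015]
```

Request:
{"op": "drive_tool", "data": {"slide": [[0.04, 0.01, -0.12], [0.12, 0.03, -0.24], [0.26, 0.07, -0.36], [0.42, 0.12, -0.46], [0.58, 0.17, -0.5], [0.74, 0.21, -0.5], [0.88, 0.25, -0.5], [1, 0.29, -0.5]], "rotation": [[0, 0, 0], [0, 0, 0], [0, 0, 0], [0, 0, 0], [0, 0, 0], [0, 0, 0], [0, 0, 0], [0, 0, 0]]}}

```text
clock: 12.45
eef_pos: [0.482, 0.2585, 0.2078]
tool_rot: [0.558, 0.83, 0.0, 0.0]
ft_force: [0.4, -0.3, -0.4]
grip_width: 0.0857
grasp_force: 0.0
```

Request:
{"op": "drive_tool", "data": {"slide": [[0.1, 0.03, 0], [0.2, 0.06, 0.02], [0.27, 0.075, 0.08], [0.3, 0.083, 0.16], [0.31, 0.085, 0.24], [0.31, 0.085, 0.3], [0.31, 0.085, 0.32], [0.31, 0.085, 0.32]], "rotation": [[0, 0, 0], [0, 0, 0], [0, 0, 0], [0, 0, 0], [0, 0, 0], [0, 0, 0], [0, 0, 0], [0, 0, 0]]}}

```text
clock: 13.45
eef_pos: [0.4729, 0.3365, 0.127]
tool_rot: [0.559, 0.829, -0.0, -0.0]
ft_force: [0.1, 0.3, 0.2]
grip_width: 0.0856
grasp_force: 0.0
```

```bash
python3 - <<'E'
from h import *
top('wrist',.085,.115,'blue',(.38,.56,.25,.42))
top('side',.035,.065,'red',(.42,.6,-.1,.1))
to(.473,.3355,.056,22.5)
E
```

```text
wrist blue 14462 z 0.1 [473.8 333.4] [ 59.4 111.6] 22.5 px [210. 323.]Traceback (most recent call last):
  File "<stdin>", line 3, in <module>
  File "h.py", line 24, in top
    m=l==1+np.argmax(st[1:,4]); q=P[m]
           ~~~~~~~~~^^^^^^^^^^
    return _wrapfunc(a, 'argmax', axis=axis, out=out, **kwds)
    return bound(*args, **kwds)
ValueError: attempt to get argmax of an empty sequence
```

Request:
{"op": "drive_tool", "data": {"slide": [[0, 0, 0.03], [0, 0, 0.08], [0, 0, 0.14], [0, 0, 0.2], [0, 0, 0.24], [0, 0, 0.27], [0, 0, 0.284], [0, 0, 0.284]], "rotation": [[0, 0, 0], [0, 0, 0], [0, 0, 0], [0, 0, 0], [0, 0, 0], [0, 0, 0], [0, 0, 0], [0, 0, 0]]}}

```text
clock: 14.55
eef_pos: [0.4729, 0.3369, 0.0561]
tool_rot: [0.559, 0.829, 0.0, -0.0]
ft_force: [-0.9, 0.1, -0.1]
grip_width: 0.085
grasp_force: 0.0
```

Request:
{"op": "drive_tool", "data": {"slide": [[0, 0, 0], [0, 0, 0], [0, 0, 0], [0, 0, 0], [0, 0, 0], [0, 0, 0], [0, 0, 0], [0, 0, 0]], "rotation": [[0, 0, 0], [0, 0, 0], [0, 0, 0], [0, 0, 0], [0, 0, 0], [0, 0, 0], [0, 0, 0], [0, 0, 0]], "gripper": 0}}

```text
clock: 15.55
eef_pos: [0.4734, 0.3372, 0.0574]
tool_rot: [0.559, 0.829, 0.001, 0.0]
ft_force: [-2.9, -0.8, 6.0]
grip_width: 0.0567
grasp_force: 62.8
```

Request:
{"op": "drive_tool", "data": {"slide": [[0, 0, -0.03], [0, 0, -0.08], [0, 0, -0.18], [0, 0, -0.3], [0, 0, -0.42], [0, 0, -0.52], [0, 0, -0.58], [0, 0, -0.6]], "rotation": [[0, 0, 0], [0, 0, 0], [0, 0, 0], [0, 0, 0], [0, 0, 0], [0, 0, 0], [0, 0, 0], [0, 0, 0]]}}

```text
clock: 16.55
eef_pos: [0.4732, 0.3371, 0.207]
tool_rot: [0.559, 0.829, 0.001, 0.0]
ft_force: [-1.1, -0.4, -2.5]
grip_width: 0.0571
grasp_force: 64.5
```

```bash
python3 - <<'E'
from h import *
top('side',.035,.065,'yellow',(.38,.56,.25,.42))
c=load('side');P=pts(c)
m=(P[...,0]>.3)&(P[...,0]<.65)&(P[...,1]<-.1)&(P[...,1]>-.42)&(P[...,2]>.026)&(P[...,2]<.045)
q=P[m];print(m.sum(),cv2.minAreaRect((q[:,:2]*1000).astype(np.float32)))
# raised pan vs casing
a=load('scene') if 0 else look('scene');Pa=pts(a)
m=(Pa[...,0]>.3)&(Pa[...,0]<.65)&(Pa[...,1]<-.1)&(Pa[...,1]>-.42)&(Pa[...,2]>.02)&(Pa[...,2]<.045)
q=Pa[m];print(m.sum(),cv2.minAreaRect((q[:,:2]*1000).astype(np.float32)))
v,u=np.where(m);print(u.min(),u.max(),v.min(),v.max());u0,v0=u.min()-10,v.min()-10
save('sc',a['image'][v0:v.max()+10,u0:u.max()+10],5);print('crop origin',u0,v0)
state()
E
```

```text
side yellow 1716 z 0.0491 [471.2 337.7] [ 60.2 113.5] 23.9 px [328. 342.]
1474 ((448.6481628417969, -250.72097778320312), (181.45680236816406, 152.5250701904297), 77.15709686279297)
3703 ((476.83868408203125, -261.6281433105469), (179.80148315429688, 220.9027557373047), 76.99786376953125)
356 457 247 309
crop origin 346 237
t 16.65 tcp [0.4729 0.3368 0.206 ] yaw(tool y) 22.06 F [ 0.6  0.5 -2.6] w 0.057 64.55566216260195
```

View pics/sc.png

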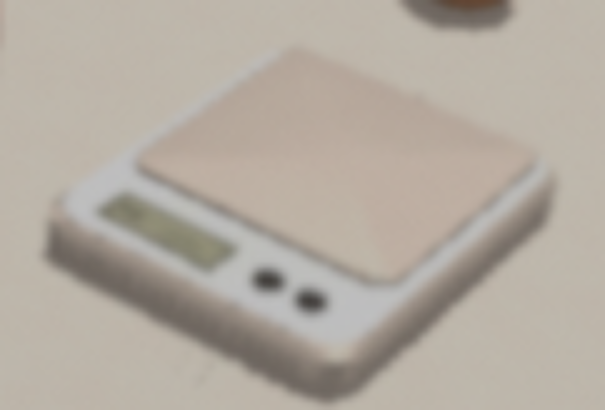

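The crop shows the pan corners at left (138,160), top (295,48), right (535,158) and bottom (385,282), with the display toward −x. I'll convert those to positions.

```bash
python3 - <<'E'
from h import *
def plane(c,uv,z):
    K=np.array(c['camera_matrix']);k=c['k1'];uv=np.array(uv,float)
    x=cv2.undistortPoints(uv[:,None],K,np.array([k,0,0,0,0.]))[:,0]
    d=np.c_[x[:,0],-x[:,1],-np.ones(len(x))]@R.from_quat(c['orientation']).as_matrix().T
    o=np.array(c['xyz']);return o+d*((z-o[2])/d[:,2])[:,None]
q=plane(load('scene'),[[346+(a+.5)/5-.5,237+(b+.5)/5-.5] for a,b in [(138,160),(295,48),(535,158),(385,282)]],.034)
print(q.round(4),q.mean(0),np.linalg.norm(np.diff(q,axis=0),axis=1))
# side crop earlier: origin (230,120), x2.2; corners of pan
q=plane(load('side'),[[230+a/2.2,120+b/2.2] for a,b in [(228,90),(268,43),(373,65),(347,120)]],.034)
print(q.round(4),q.mean(0))
m=q.mean(0)
to(.495,-.262,.206,22)
E
```

```text
[[ 0.4486 -0.1794  0.034 ]
 [ 0.5909 -0.2103  0.034 ]
 [ 0.5541 -0.3559  0.034 ]
 [ 0.4149 -0.3224  0.034 ]] [ 0.50214511 -0.26702209  0.034     ] [0.1456358  0.15018702 0.1431774 ]
[[ 0.5931 -0.2169  0.034 ]
 [ 0.5614 -0.342   0.034 ]
 [ 0.4161 -0.312   0.034 ]
 [ 0.4374 -0.1787  0.034 ]] [ 0.5019913  -0.26240164  0.034     ]
t 16.65 tcp [0.4729 0.3368 0.206 ] yaw(tool y) 22.06 F [ 0.6  0.5 -2.6] w 0.057 64.55566216260195
shift [-2.253 -0.817  0.   ] turn [-0.     0.     0.002]
```

Pan centre is about (0.502, −0.265). It agrees with the casing centre plus 24 mm, (0.502, −0.2645). Scale yaw is −13°.

Request:
{"op": "drive_tool", "data": {"slide": [[-0.03, -0.01, 0], [-0.1, -0.03, 0], [-0.22, -0.08, 0], [-0.37, -0.13, 0], [-0.52, -0.18, 0], [-0.68, -0.24, 0], [-0.84, -0.29, 0], [-1, -0.35, 0]], "rotation": [[0, 0, 0], [0, 0, 0], [0, 0, 0], [0, 0, 0], [0, 0, 0], [0, 0, 0], [0, 0, 0], [0, 0, 0]]}}

```text
clock: 17.65
eef_pos: [0.485, 0.0697, 0.2058]
tool_rot: [0.559, 0.829, -0.0, -0.0]
ft_force: [1.0, -1.1, -2.7]
grip_width: 0.0567
grasp_force: 64.6
```

Request:
{"op": "drive_tool", "data": {"slide": [[-0.16, -0.06, 0], [-0.32, -0.11, 0], [-0.48, -0.17, 0], [-0.64, -0.22, 0], [-0.78, -0.27, 0], [-0.9, -0.31, 0], [-0.98, -0.34, 0], [-1, -0.35, 0]], "rotation": [[0, 0, 0.04], [0, 0, 0.12], [0, 0, 0.24], [0, 0, 0.38], [0, 0, 0.5], [0, 0, 0.6], [0, 0, 0.68], [0, 0, 0.7]]}}

```text
clock: 18.65
eef_pos: [0.4972, -0.1941, 0.2056]
tool_rot: [0.696, 0.718, -0.0, -0.001]
ft_force: [-0.3, 1.0, -3.2]
grip_width: 0.0568
grasp_force: 64.6
```

```bash
python3 - <<'E'
from h import *
to(.502,-.265,.08,-13)
E
```

```text
t 18.65 tcp [ 0.4972 -0.1941  0.2056] yaw(tool y) 1.82 F [-0.3  1.  -3.2] w 0.0568 64.57586939446628
shift [-0.284  0.011  0.502] turn [-0.002 -0.     0.517]
```

Request:
{"op": "drive_tool", "data": {"slide": [[-0.06, 0, 0], [-0.14, 0.01, 0.02], [-0.22, 0.01, 0.08], [-0.27, 0.01, 0.18], [-0.28, 0.01, 0.3], [-0.284, 0.01, 0.4], [-0.284, 0.01, 0.48], [-0.284, 0.01, 0.5]], "rotation": [[0, 0, 0.05], [0, 0, 0.15], [0, 0, 0.28], [0, 0, 0.4], [0, 0, 0.48], [0, 0, 0.51], [0, 0, 0.517], [0, 0, 0.517]]}}

```text
clock: 19.65
eef_pos: [0.5016, -0.2629, 0.0782]
tool_rot: [0.782, 0.623, -0.001, -0.002]
ft_force: [0.2, 0.3, -2.3]
grip_width: 0.0571
grasp_force: 64.7
```

Request:
{"op": "drive_tool", "data": {"slide": [[0, 0, 0.03], [0, 0, 0.06], [0, 0, 0.09], [0, 0, 0.11], [0, 0, 0.125], [0, 0, 0.135], [0, 0, 0.14], [0, 0, 0.144]], "rotation": [[0, 0, 0], [0, 0, 0], [0, 0, 0], [0, 0, 0], [0, 0, 0], [0, 0, 0], [0, 0, 0], [0, 0, 0]]}}

```text
clock: 20.65
eef_pos: [0.5036, -0.2632, 0.0452]
tool_rot: [0.782, 0.624, 0.0, 0.0]
ft_force: [-0.1, -0.2, -3.3]
grip_width: 0.057
grasp_force: 64.6
```

Request:
{"op": "drive_tool", "data": {"slide": [[0, 0, 0.001], [0, 0, 0.003], [0, 0, 0.005], [0, 0, 0.007], [0, 0, 0.009], [0, 0, 0.01], [0, 0, 0.01], [0, 0, 0.01]], "rotation": [[0, 0, 0], [0, 0, 0], [0, 0, 0], [0, 0, 0], [0, 0, 0], [0, 0, 0], [0, 0, 0], [0, 0, 0]]}}

```text
clock: 21.65
eef_pos: [0.5035, -0.2632, 0.0426]
tool_rot: [0.782, 0.624, 0.0, 0.0]
ft_force: [-0.1, 0.4, -2.7]
grip_width: 0.0569
grasp_force: 64.6
```

```bash
python3 - <<'E'
from h import *
state()
top('scene',.07,.1,'blue',(.4,.6,-.35,-.15))
top('side',.07,.1,'blue',(.4,.6,-.35,-.15))
top('side',.035,.065,'yellow',(.38,.56,.25,.42))
E
```

```text
t 21.65 tcp [ 0.5035 -0.2632  0.0426] yaw(tool y) -12.81 F [-0.1  0.4 -2.7] w 0.0569 64.64756598696113
scene blue 392 z 0.0826 [ 492.8 -286.4] [73.6 61.2] 77.4 px [258. 424.]
side blue 424 z 0.0846 [ 501.8 -261.5] [109.9  56.7] 81.2 px [143. 367.]
side yellow 1732 z 0.0491 [471.5 337.6] [ 59.6 113.7] 24.0 px [328. 342.]
```

Continue down in small steps to contact.

Request:
{"op": "drive_tool", "data": {"slide": [[0, 0, 0.001], [0, 0, 0.002], [0, 0, 0.003], [0, 0, 0.004], [0, 0, 0.005], [0, 0, 0.006], [0, 0, 0.007], [0, 0, 0.007]], "rotation": [[0, 0, 0], [0, 0, 0], [0, 0, 0], [0, 0, 0], [0, 0, 0], [0, 0, 0], [0, 0, 0], [0, 0, 0]]}}

```text
clock: 22.8
eef_pos: [0.5035, -0.2631, 0.042]
tool_rot: [0.782, 0.624, 0.0, 0.0]
ft_force: [-4.2, 2.5, 7.1]
grip_width: 0.057
grasp_force: 66.2
```

Request:
{"op": "drive_tool", "data": {"slide": [[0, 0, 0], [0, 0, 0], [0, 0, 0], [0, 0, 0], [0, 0, -0.04], [0, 0, -0.14], [0, 0, -0.28], [0, 0, -0.44]], "rotation": [[0, 0, 0], [0, 0, 0], [0, 0, 0], [0, 0, 0], [0, 0, 0], [0, 0, 0], [0, 0, 0], [0, 0, 0]], "gripper": 1}}

```text
clock: 23.8
eef_pos: [0.5032, -0.263, 0.1522]
tool_rot: [0.782, 0.624, -0.0, -0.0]
ft_force: [0.6, -1.1, 0.2]
grip_width: 0.0854
grasp_force: 0.0
```

```bash
python3 - <<'E'
from h import *
top('wrist',.07,.1,'blue',(.4,.6,-.35,-.15))
top('side',.07,.1,'blue',(.4,.6,-.35,-.15))
top('side',.035,.065,'red',(.42,.6,-.1,.1))
to(.509,-.002,.14,22)
E
```

```text
wrist blue 10486 z 0.0845 [ 502.7 -266.7] [111.4  59.2] 77.7 px [196. 324.]
side blue 467 z 0.0839 [ 499.8 -260.2] [108.7  57.7] 79.0 px [142. 369.]
side red 792 z 0.0491 [508.9  -0.9] [ 59. 114.] 22.4 px [210. 352.]
t 23.95 tcp [ 0.5056 -0.2642  0.1545] yaw(tool y) -12.8 F [-0.2 -0.  -0.7] w 0.0854 0.0
shift [ 1.026 -0.219  0.055] turn [ 0.012  0.008 -1.215]
```

Blue is on the pan at about (0.502, −0.265). Back to red.

Request:
{"op": "drive_tool", "data": {"slide": [[0.04, -0.01, 0], [0.14, -0.03, 0], [0.28, -0.06, 0], [0.44, -0.1, 0], [0.6, -0.13, 0], [0.76, -0.17, 0], [0.9, -0.2, 0], [1, -0.215, 0]], "rotation": [[0, 0, -0.03], [0, 0, -0.1], [0, 0, -0.22], [0, 0, -0.36], [0, 0, -0.5], [0, 0, -0.64], [0, 0, -0.78], [0, 0, -0.86]]}}

```text
clock: 24.95
eef_pos: [0.5047, -0.0052, 0.1494]
tool_rot: [0.629, 0.777, -0.001, -0.001]
ft_force: [-0.7, 0.2, -0.3]
grip_width: 0.0856
grasp_force: 0.0
```

Request:
{"op": "drive_tool", "data": {"slide": [[0.01, 0, 0], [0.02, 0, 0], [0.02, 0, 0], [0.02, 0, 0], [0.02, 0, 0], [0.02, 0, 0], [0.02, 0, 0], [0.02, 0, 0]], "rotation": [[0, 0, -0.08], [0, 0, -0.16], [0, 0, -0.24], [0, 0, -0.3], [0, 0, -0.34], [0, 0, -0.355], [0, 0, -0.355], [0, 0, -0.355]]}}

```text
clock: 25.95
eef_pos: [0.5054, -0.0026, 0.1509]
tool_rot: [0.559, 0.829, -0.0, -0.0]
ft_force: [-0.0, -1.0, 0.5]
grip_width: 0.0852
grasp_force: 0.0
```

```bash
python3 - <<'E'
from h import *
top('wrist',.035,.065,'red',(.42,.6,-.1,.1))
to(.509,-.002,.0075,22)
E
```

```text
wrist red 8327 z 0.05 [509.9  -5.9] [ 59.2 113.4] 22.6 px [187. 327.]
t 26.0 tcp [ 0.5055 -0.0025  0.1509] yaw(tool y) 22.0 F [ 0.8 -0.1  0.3] w 0.0853 0.0
shift [-0.003  0.014  0.574] turn [ 0.  0. -0.]
```

Request:
{"op": "drive_tool", "data": {"slide": [[0, 0.01, 0.04], [0, 0.014, 0.12], [0, 0.014, 0.24], [0, 0.014, 0.36], [0, 0.014, 0.46], [0, 0.014, 0.53], [0, 0.014, 0.565], [0, 0.014, 0.57]], "rotation": [[0, 0, 0], [0, 0, 0], [0, 0, 0], [0, 0, 0], [0, 0, 0], [0, 0, 0], [0, 0, 0], [0, 0, 0]]}}

```text
clock: 27.0
eef_pos: [0.5082, -0.0012, 0.0077]
tool_rot: [0.559, 0.829, -0.0, -0.001]
ft_force: [0.5, 0.4, 0.9]
grip_width: 0.0853
grasp_force: 0.0
```

Request:
{"op": "drive_tool", "data": {"slide": [[0, 0, 0], [0, 0, 0], [0, 0, 0], [0, 0, 0], [0, 0, 0], [0, 0, 0], [0, 0, 0], [0, 0, 0]], "rotation": [[0, 0, 0], [0, 0, 0], [0, 0, 0], [0, 0, 0], [0, 0, 0], [0, 0, 0], [0, 0, 0], [0, 0, 0]], "gripper": 0}}

```text
clock: 28.0
eef_pos: [0.5083, -0.002, 0.0168]
tool_rot: [0.559, 0.829, 0.0, 0.002]
ft_force: [-23.7, -3.2, 56.2]
grip_width: 0.0332
grasp_force: 58.4
```

Request:
{"op": "drive_tool", "data": {"slide": [[0, 0, -0.03], [0, 0, -0.08], [0, 0, -0.18], [0, 0, -0.3], [0, 0, -0.42], [0, 0, -0.5], [0, 0, -0.54], [0, 0, -0.55]], "rotation": [[0, 0, 0], [0, 0, 0], [0, 0, 0], [0, 0, 0], [0, 0, 0], [0, 0, 0], [0, 0, 0], [0, 0, 0]]}}

```text
clock: 29.0
eef_pos: [0.5091, -0.0013, 0.1465]
tool_rot: [0.559, 0.829, 0.0, 0.001]
ft_force: [0.0, 0.2, -1.0]
grip_width: 0.0001
grasp_force: 0.0
```

```bash
python3 - <<'E'
from h import *
to(.472,.336,.16,24)
E
```

```text
t 29.0 tcp [ 0.5091 -0.0013  0.1465] yaw(tool y) 22.0 F [ 0.   0.2 -1. ] w 0.0001 0.0
shift [ 1.306  0.368 -0.054] turn [ 0.003  0.001 -0.07 ]
```

The grip missed. I need to look.

```bash
python3 - <<'E'
from h import *
c=look('side');save('s3',c['image'][90:290,260:460],3)
P=pts(c);w=top('side',.0,.16,'red',(.4,.65,-.15,.15))
w=top('wrist',.0,.16,'red',(.4,.65,-.15,.15))
state()
E
```

```text
side red 811 z 0.049 [510.1  -0.7] [ 58.7 114. ] 21.9 px [211. 351.]
wrist red 8049 z 0.05 [507.5  -4.6] [ 64.2 110.3] 22.4 px [184. 324.]
t 29.15 tcp [ 0.5081 -0.0013  0.1451] yaw(tool y) 22.0 F [-0.2 -0.1  0.7] w -0.0001 0.0
```

View pics/s3.png

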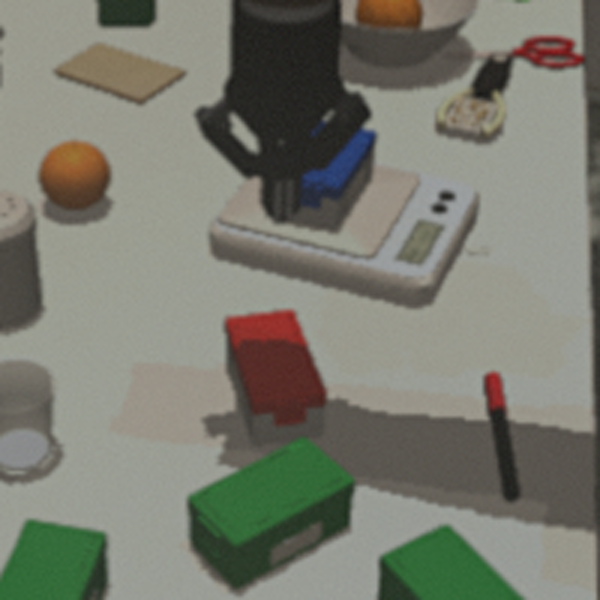

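The side crop shows the red box upright and unmoved at crop (275,375), with blue on the pan. So the fingers slipped off, probably because the tips swung forward into the table. I'll retry 4 mm higher with a partial closing target.

Request:
{"op": "drive_tool", "data": {"slide": [[0, 0, 0], [0, 0, 0], [0, 0, 0], [0, 0, 0], [0, 0, 0], [0, 0, 0.02], [0, 0, 0.06], [0, 0, 0.1]], "rotation": [[0, 0, 0], [0, 0, 0], [0, 0, 0], [0, 0, 0], [0, 0, 0], [0, 0, 0], [0, 0, 0], [0, 0, 0]], "gripper": 1}}

```text
clock: 30.15
eef_pos: [0.5084, -0.0012, 0.1198]
tool_rot: [0.559, 0.829, -0.0, -0.0]
ft_force: [0.9, 1.2, 0.1]
grip_width: 0.0854
grasp_force: 0.0
```

```bash
python3 - <<'E'
from h import *
c=top('wrist',.035,.065,'red',(.42,.6,-.1,.1))
to(.509,-.002,.011,22);save('w4',c['image'])
E
```

```text
wrist red 10301 z 0.05 [510.2  -4.5] [ 59.2 111.1] 22.6 px [196. 324.]
t 30.2 tcp [ 0.5073 -0.0012  0.1184] yaw(tool y) 22.0 F [-0.9  1.1 -1.6] w 0.0855 0.0
shift [-0.006  0.007  0.43 ] turn [-0.006 -0.003  0.   ]
```

View pics/w4.png

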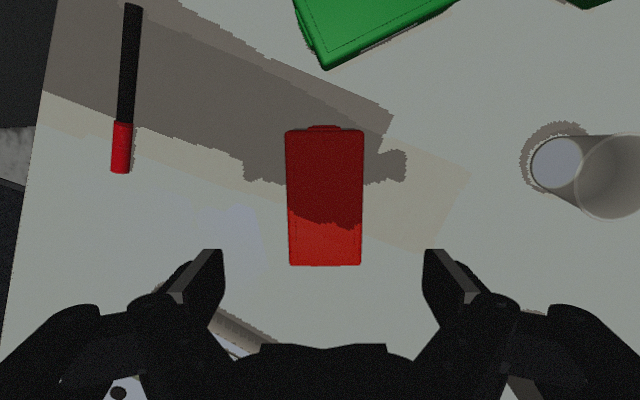

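The red box is centred and square between the fingers, at (325,196).

Request:
{"op": "drive_tool", "data": {"slide": [[0, 0.005, 0.04], [0, 0.005, 0.11], [0, 0.005, 0.19], [0, 0.005, 0.28], [0, 0.005, 0.35], [0, 0.005, 0.4], [0, 0.005, 0.425], [0, 0.005, 0.43]], "rotation": [[0, 0, 0], [0, 0, 0], [0, 0, 0], [0, 0, 0], [0, 0, 0], [0, 0, 0], [0, 0, 0], [0, 0, 0]]}}

```text
clock: 31.2
eef_pos: [0.5099, -0.0008, 0.0132]
tool_rot: [0.559, 0.829, -0.0, -0.0]
ft_force: [-0.6, 0.5, 0.0]
grip_width: 0.0855
grasp_force: 0.0
```

Request:
{"op": "drive_tool", "data": {"slide": [[0, 0, 0], [0, 0, 0], [0, 0, 0], [0, 0, 0], [0, 0, 0], [0, 0, 0], [0, 0, 0], [0, 0, 0]], "rotation": [[0, 0, 0], [0, 0, 0], [0, 0, 0], [0, 0, 0], [0, 0, 0], [0, 0, 0], [0, 0, 0], [0, 0, 0]], "gripper": 0.6}}

```text
clock: 32.2
eef_pos: [0.5098, -0.0008, 0.0133]
tool_rot: [0.559, 0.829, -0.0, -0.0]
ft_force: [-0.6, -0.4, -0.8]
grip_width: 0.0514
grasp_force: 0.0
```

No contact at 51 mm, which is odd. Checking whether the tool really is where it reports.

```bash
python3 - <<'E'
from h import *
def proj(c,p):
    q=(np.array(p)-c['xyz'])@R.from_quat(c['orientation']).as_matrix();x,y=q[0]/-q[2],-q[1]/-q[2];s=1+c['k1']*(x*x+y*y)
    K=np.array(c['camera_matrix']);return (K[0,0]*x*s+K[0,2]).round(1),(K[1,1]*y*s+K[1,2]).round(1)
c=load('side');print('tcp then at px',proj(c,[.508,-.0013,.145]),'seen finger tip ~(353,162)')
s=top('side',.02,.12,'red',(.4,.65,-.15,.15)); w=top('wrist',.02,.12,'red',(.4,.65,-.15,.15))
o,T=state();print('tcp px now',proj(s,o['eef_pos']))
im=np.hstack([cv2.resize(s['image'][120:260,280:430],(400,373)),cv2.resize(w['image'],(400,373))]);save('now',im)
E
```

```text
tcp then at px (np.float64(352.4), np.float64(175.1)) seen finger tip ~(353,162)
side red 743 z 0.0491 [509.7  -0.6] [ 58.4 113.2] 21.9 px [212. 353.]
wrist red 25214 z 0.05 [ 5.085e+02 -2.000e-01] [ 59.6 103.6] 22.6 px [239. 322.]
t 32.3 tcp [ 0.5098 -0.0008  0.0133] yaw(tool y) 22.0 F [-0.4  0.4 -0.1] w 0.051 0.0
tcp px now (np.float64(350.3), np.float64(219.2))
```

View pics/now.png

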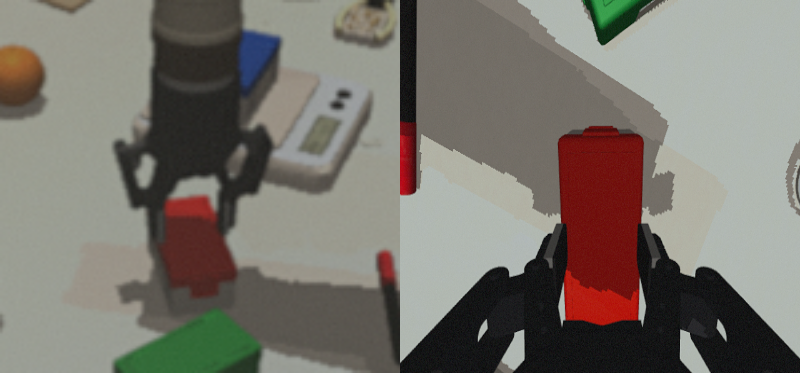

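The tool looks above its reported height: in the earlier picture the shut fingertips were 12 px above the projected TCP. Checking with depth.

```bash
python3 - <<'E'
from h import *
for n in('wrist','side'):
    c=load(n);P=pts(c);H=cv2.cvtColor(c['image'],cv2.COLOR_RGB2HSV)
    # local tool coordinates
    o,T=state();L=(P-o['eef_pos'])@T
    m=(abs(L[...,0])<.03)&(abs(L[...,1])<.06)&(H[...,2]<75)&(H[...,1]<90)&(P[...,2]>.004)
    q=L[m];print(n,m.sum())
    for lo in np.arange(-.12,.02,.01):
        k=q[(q[:,2]>=lo)&(q[:,2]<lo+.01)]
        if len(k)>5: 
            a=k[k[:,1]<0][:,1];b=k[k[:,1]>0][:,1]
            print('z',lo.round(2),len(k),'left',(a.min().round(3),a.max().round(3)) if len(a) else None,'right',(b.min().round(3),b.max().round(3)) if len(b) else None)
print(load('wrist')['xyz'])
E
```

```text
t 32.3 tcp [ 0.5098 -0.0008  0.0133] yaw(tool y) 22.0 F [-0.4  0.4 -0.1] w 0.051 0.0
wrist 39049
z -0.12 10459 left (np.float64(-0.06), np.float64(-0.0)) right (np.float64(0.0), np.float64(0.06))
z -0.11 5651 left (np.float64(-0.06), np.float64(-0.0)) right (np.float64(0.0), np.float64(0.06))
z -0.1 8540 left (np.float64(-0.06), np.float64(-0.024)) right (np.float64(0.02), np.float64(0.06))
z -0.09 2235 left (np.float64(-0.058), np.float64(-0.025)) right (np.float64(0.025), np.float64(0.057))
z -0.08 1034 left (np.float64(-0.043), np.float64(-0.025)) right (np.float64(0.025), np.float64(0.044))
z -0.07 1024 left (np.float64(-0.04), np.float64(-0.025)) right (np.float64(0.025), np.float64(0.039))
z -0.06 853 left (np.float64(-0.039), np.float64(-0.025)) right (np.float64(0.025), np.float64(0.039))
z -0.05 499 left (np.float64(-0.039), np.float64(-0.025)) right (np.float64(0.025), np.float64(0.038))
z -0.04 8 left None right (np.float64(0.025), np.float64(0.026))
t 32.3 tcp [ 0.5098 -0.0008  0.0133] yaw(tool y) 22.0 F [-0.4  0.4 -0.1] w 0.051 0.0
side 2182
z -0.12 123 left (np.float64(
[... 314 characters left out ...]
float64(-0.026)) right (np.float64(0.027), np.float64(0.053))
z -0.08 33 left (np.float64(-0.038), np.float64(-0.025)) right (np.float64(0.026), np.float64(0.04))
z -0.07 42 left (np.float64(-0.037), np.float64(-0.026)) right (np.float64(0.026), np.float64(0.038))
z -0.06 43 left (np.float64(-0.038), np.float64(-0.026)) right (np.float64(0.026), np.float64(0.038))
z -0.05 22 left (np.float64(-0.038), np.float64(-0.026)) right (np.float64(0.026), np.float64(0.038))
z -0.03 8 left None right (np.float64(0.028), np.float64(0.029))
z -0.02 18 left None right (np.float64(0.028), np.float64(0.029))
z -0.01 12 left None right (np.float64(0.028), np.float64(0.029))
[0.4849514  0.05971558 0.19076184]
```

Depth settles it. The fingertips are about 42 mm behind the reported TCP, at z≈0.055, which is above the lid. The earlier grips held only by the tips. I'll open, go 26 mm lower and grip properly.

Request:
{"op": "drive_tool", "data": {"slide": [[0, 0, 0], [0, 0, 0], [0, 0, 0], [0, 0, 0], [0, 0, 0.03], [0, 0, 0.06], [0, 0, 0.09], [0, 0, 0.104]], "rotation": [[0, 0, 0], [0, 0, 0], [0, 0, 0], [0, 0, 0], [0, 0, 0], [0, 0, 0], [0, 0, 0], [0, 0, 0]], "gripper": 1}}

```text
clock: 33.3
eef_pos: [0.5092, -0.0008, -0.0136]
tool_rot: [0.559, 0.829, -0.0, -0.001]
ft_force: [-0.5, 0.5, 0.2]
grip_width: 0.0854
grasp_force: 0.0
```

Request:
{"op": "drive_tool", "data": {"slide": [[0, 0, 0], [0, 0, 0], [0, 0, 0], [0, 0, 0], [0, 0, 0], [0, 0, 0], [0, 0, 0], [0, 0, 0]], "rotation": [[0, 0, 0], [0, 0, 0], [0, 0, 0], [0, 0, 0], [0, 0, 0], [0, 0, 0], [0, 0, 0], [0, 0, 0]], "gripper": 0}}

```text
clock: 34.3
eef_pos: [0.5102, -0.0008, -0.0123]
tool_rot: [0.559, 0.829, 0.0, 0.0]
ft_force: [-0.3, -0.5, 3.9]
grip_width: 0.0589
grasp_force: 67.3
```

Solid grip at 58.9 mm. Lifting and carrying.

Request:
{"op": "drive_tool", "data": {"slide": [[0, 0, -0.03], [0, 0, -0.08], [0, 0, -0.18], [0, 0, -0.3], [0, 0, -0.42], [0, 0, -0.5], [0, 0, -0.54], [0, 0, -0.55]], "rotation": [[0, 0, 0], [0, 0, 0], [0, 0, 0], [0, 0, 0], [0, 0, 0], [0, 0, 0], [0, 0, 0], [0, 0, 0]]}}

```text
clock: 35.3
eef_pos: [0.5099, -0.0008, 0.1253]
tool_rot: [0.559, 0.829, 0.0, 0.0]
ft_force: [-0.3, 0.2, -2.0]
grip_width: 0.0589
grasp_force: 66.6
```

Request:
{"op": "drive_tool", "data": {"slide": [[0.03, 0.01, 0], [0.1, 0.03, 0], [0.24, 0.07, 0], [0.4, 0.12, 0], [0.56, 0.16, 0], [0.72, 0.21, 0], [0.88, 0.25, 0], [1, 0.29, 0]], "rotation": [[0, 0, 0], [0, 0, 0], [0, 0, 0], [0, 0, 0], [0, 0, 0], [0, 0, 0], [0, 0, 0], [0, 0, 0]]}}

```text
clock: 36.3
eef_pos: [0.4817, 0.2609, 0.124]
tool_rot: [0.558, 0.83, -0.001, -0.001]
ft_force: [-0.4, -0.8, -2.2]
grip_width: 0.0586
grasp_force: 66.6
```

```bash
python3 - <<'E'
from h import *
to(.472,.337,.10,24)
top('side',.035,.065,'yellow',(.38,.56,.25,.42))
E
```

```text
t 36.3 tcp [0.4817 0.2609 0.124 ] yaw(tool y) 22.14 F [-0.4 -0.8 -2.2] w 0.0586 66.58327460289001
shift [0.297 0.079 0.096] turn [-0.003 -0.001 -0.065]
side yellow 1733 z 0.0491 [471.1 337.4] [ 60.6 115.6] 24.3 px [328. 342.]
```

Request:
{"op": "drive_tool", "data": {"slide": [[0.06, 0.02, 0], [0.14, 0.04, 0], [0.22, 0.06, 0.02], [0.27, 0.07, 0.06], [0.29, 0.077, 0.11], [0.297, 0.077, 0.14], [0.297, 0.077, 0.16], [0.297, 0.077, 0.16]], "rotation": [[0, 0, -0.01], [0, 0, -0.02], [0, 0, -0.04], [0, 0, -0.06], [0, 0, -0.065], [0, 0, -0.065], [0, 0, -0.065], [0, 0, -0.065]]}}

```text
clock: 37.35
eef_pos: [0.4733, 0.3335, 0.0844]
tool_rot: [0.546, 0.838, -0.0, -0.0]
ft_force: [-0.5, -0.5, -2.6]
grip_width: 0.0588
grasp_force: 66.6
```

```bash
cat > cmp.py <<'E'
from h import *
state()
c=look('side');P=pts(c);hsv=cv2.cvtColor(c['image'],cv2.COLOR_RGB2HSV);H,S=hsv[...,0],hsv[...,1]
# unoccluded cues: end faces (normals along long axis) of both boxes, fitted in world for the +y end
yaw=np.radians(24);e1=np.array([np.cos(yaw),np.sin(yaw)]);e2=np.array([-np.sin(yaw),np.cos(yaw)])
q=P[...,:2]-np.array([.4712,.3375]);a=q@e1;b=q@e2;z=P[...,2]
near=(abs(a)<.05)&(abs(b)<.075)
for n,lo,hi in [('yellow body',.006,.03)]+[('red body',*eval(__import__('sys').argv[1]))]:
    m=near&(z>lo)&(z<hi)&(b>.035)&(abs(a)<.024)
    A=a[m];B=b[m];k=abs(B-np.median(B))<.004;f=np.polyfit(A[k],B[k],1)
    w=near&(z>lo)&(z<hi)&(b>.045)
    print(n,k.sum(),'end b mm',round(f[1]*1e3,2),'tilt deg',np.degrees(np.arctan(f[0])).round(2),'a range',(np.percentile(a[w],[1,99])*1e3).round(1))
E
python3 cmp.py '(.095,.115)'
python3 - <<'E'
from h import *
top('side',.12,.16,'red',(.38,.56,.25,.42))
c=top('wrist',.12,.16,'red',(.38,.56,.25,.42))
E
```

```text
t 37.35 tcp [0.4733 0.3335 0.0844] yaw(tool y) 23.82 F [-0.5 -0.5 -2.6] w 0.0588 66.56845450401306
yellow body 157 end b mm 52.76 tilt deg -0.79 a range [-27.6  29.4]
red body 164 end b mm 46.19 tilt deg -0.09 a range [-27.3  26.7]
side red 1467 z 0.146 [468.3 344.3] [60.3 87.5] 22.9 px [298. 345.]
wrist red 30470 z 0.1475 [468.6 342.4] [65.7 86. ] 24.2 px [243. 323.]
```

Red needs about +6.5 mm along tool x and +1 mm along y. Correcting while descending to about 6 mm above.

Request:
{"op": "drive_tool", "data": {"slide": [[0.01, 0.002, 0.01], [0.02, 0.004, 0.03], [0.026, 0.004, 0.06], [0.026, 0.004, 0.09], [0.026, 0.004, 0.12], [0.026, 0.004, 0.14], [0.026, 0.004, 0.155], [0.026, 0.004, 0.16]], "rotation": [[0, 0, 0], [0, 0, 0], [0, 0, 0], [0, 0, 0], [0, 0, 0], [0, 0, 0], [0, 0, 0], [0, 0, 0]]}}

```text
clock: 38.5
eef_pos: [0.4717, 0.3405, 0.0446]
tool_rot: [0.546, 0.838, -0.0, -0.0]
ft_force: [0.7, 0.1, -3.3]
grip_width: 0.059
grasp_force: 66.6
```

```bash
python3 cmp.py '(.062,.085)'
```

```text
t 38.5 tcp [0.4717 0.3405 0.0446] yaw(tool y) 23.86 F [ 0.7  0.1 -3.3] w 0.059 66.56823992729187
yellow body 160 end b mm 52.64 tilt deg -0.4 a range [-28.1  29.1]
red body 196 end b mm 54.15 tilt deg 0.34 a range [-26.7  30.8]
```

Request:
{"op": "drive_tool", "data": {"slide": [[-0.003, -0.002, 0.003], [-0.005, -0.004, 0.008], [-0.005, -0.004, 0.013], [-0.005, -0.004, 0.018], [-0.005, -0.004, 0.021], [-0.005, -0.004, 0.023], [-0.005, -0.004, 0.024], [-0.005, -0.004, 0.024]], "rotation": [[0, 0, 0.01], [0, 0, 0.02], [0, 0, 0.02], [0, 0, 0.02], [0, 0, 0.02], [0, 0, 0.02], [0, 0, 0.02], [0, 0, 0.02]]}}

```text
clock: 39.55
eef_pos: [0.4713, 0.339, 0.0389]
tool_rot: [0.55, 0.835, 0.0, 0.0]
ft_force: [-0.7, 0.6, -3.2]
grip_width: 0.059
grasp_force: 66.6
```

```bash
python3 cmp.py '(.058,.08)'
```

```text
t 39.55 tcp [0.4713 0.339  0.0389] yaw(tool y) 23.29 F [-0.7  0.6 -3.2] w 0.059 66.57416224479675
yellow body 167 end b mm 52.75 tilt deg -0.24 a range [-28.   29.3]
red body 190 end b mm 53.0 tilt deg -0.42 a range [-27.3  29.9]
```

Request:
{"op": "drive_tool", "data": {"slide": [[0, 0, 0.001], [0, 0, 0.002], [0, 0, 0.003], [0, 0, 0.004], [0, 0, 0.005], [0, 0, 0.006], [0, 0, 0.006], [0, 0, 0.006]], "rotation": [[0, 0, 0], [0, 0, 0], [0, 0, 0], [0, 0, 0], [0, 0, 0], [0, 0, 0], [0, 0, 0], [0, 0, 0]]}}

```text
clock: 40.6
eef_pos: [0.4713, 0.339, 0.0377]
tool_rot: [0.55, 0.835, 0.0, 0.0]
ft_force: [0.1, -0.3, 2.0]
grip_width: 0.0587
grasp_force: 67.0
```

Aligned within about 1 mm and in contact (force sign turned). Release and withdraw.

Request:
{"op": "drive_tool", "data": {"slide": [[0, 0, 0.001], [0, 0, 0.001], [0, 0, 0.001], [0, 0, 0.001], [0, 0, 0.001], [0, 0, 0.001], [0, 0, 0.001], [0, 0, 0.001]], "rotation": [[0, 0, 0], [0, 0, 0], [0, 0, 0], [0, 0, 0], [0, 0, 0], [0, 0, 0], [0, 0, 0], [0, 0, 0]], "gripper": 1}}

```text
clock: 41.6
eef_pos: [0.4713, 0.339, 0.0371]
tool_rot: [0.55, 0.835, -0.0, 0.0]
ft_force: [0.1, 0.8, 0.5]
grip_width: 0.0853
grasp_force: 0.0
```

Request:
{"op": "drive_tool", "data": {"slide": [[0, 0, -0.03], [0, 0, -0.1], [0, 0, -0.2], [0, 0, -0.34], [0, 0, -0.5], [0, 0, -0.62], [0, 0, -0.7], [0, 0, -0.7]], "rotation": [[0, 0, 0], [0, 0, 0], [0, 0, 0], [0, 0, 0], [0, 0, 0], [0, 0, 0], [0, 0, 0], [0, 0, 0]]}}

```text
clock: 42.6
eef_pos: [0.4724, 0.3398, 0.2146]
tool_rot: [0.55, 0.835, 0.002, 0.001]
ft_force: [1.0, 0.6, 0.2]
grip_width: 0.0852
grasp_force: 0.0
```

```bash
python3 cmp.py '(.056,.08)'; python3 - <<'E'
from h import *
top('side',.085,.115,'red',(.38,.56,.25,.42))
top('wrist',.085,.115,'red',(.38,.56,.25,.42))
c=top('side',.07,.1,'blue',(.4,.6,-.35,-.15))
save('end',c['image'])
E
```

```text
t 42.6 tcp [0.4724 0.3398 0.2146] yaw(tool y) 23.29 F [1.  0.6 0.2] w 0.0852 0.0
yellow body 164 end b mm 52.65 tilt deg -0.83 a range [-27.9  29.2]
red body 201 end b mm 53.1 tilt deg -0.18 a range [-27.4  29.9]
side red 1772 z 0.0991 [472.  338.2] [ 59.3 112.5] 23.4 px [311. 342.]
wrist red 7754 z 0.1 [472.5 335.2] [ 59.2 111.2] 23.5 px [184. 324.]
side blue 168 z 0.0837 [ 479.4 -261.2] [107.3  30.7] 88.3 px [141. 377.]
```

View pics/end.png

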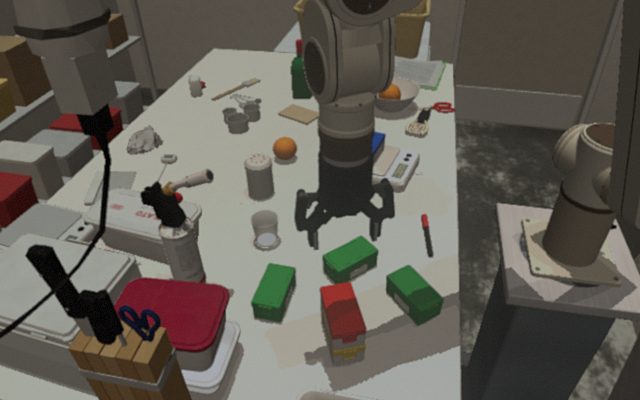

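The final view shows red squarely on yellow at (342,320), blue on the scale at (377,145), and the cup and shaker where they were.

```bash
python3 -c "
from workcell import bot
print(bot.job_done())"
```

```text
the job is handed in; nothing more can be done
None
```

I handed the job in at about 43 s: the blue box is within about 2 mm of the pan's centre and the red box sits on the yellow one to within about 1 mm and 1°; one grip on the red box slipped and was redone without moving it, though that try pushed down on it (wrist force about 60 N).

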